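# Clear the setting block and slide the drilled plate out to the pointer

## Robot

A 6-joint arm with a two-finger parallel gripper is mounted at the origin on the work surface. World frame = base frame: x ahead of the robot, y to its left, z up, the work surface at z = 0. Lengths are in mm, angles in rad, forces in N, time in s.
With the tool pointing down it reaches from about 400 to 925 mm from the base axis. Payload 12.5 kg.
Tool frame: the origin (TCP) lies on the centre line of the jaws, within the pads' length; the fingertips stand 19 mm ahead of it and the grasp point (between the pads) is the TCP; z points along the fingers, y is the line along which they close (so a half turn about z gives the same grasp; the last joint's range is limited). The gripper opens to 95 mm and grips with 3 to 60 N. Pads are 20 mm wide; open, the fingers measure 119 mm over their backs; the gripper's body (75 mm by 180 mm) begins 59 mm behind the grasp point.
Start: joints at [-1.423, 0.491, 1.559, -0, 1.092, -0.106], TCP at [156.95, -604.989, 233.661] pointing down, gripper open.
Joint ranges: [-3.1, 3.1], [-0.84, 2.19], [0.05, 2.79], [-1.13, 4.28], [0.06, 2.93], [-2.69, 2.69]. Speed limits (rad/s): [2.22, 2.22, 2.79, 3.14, 3.14, 3.14].

## Interface

Orientations are given as [roll, pitch, yaw] about the fixed x, y, z axes, in that order (R = Rz(yaw) Ry(pitch) Rx(roll)).
In Python, from cell import state, read_camera, job_done gives the robot as it stands.
- The arm moves only by the tool arm_command, never from a script. Its argument "deltas" is a list of rows, each an object of numbers: "dx", "dy", "dz": the shift along the world's x, y, z in m; "yaw": the turn about the world's z in degrees. In form: [{"dx": .., "dy": .., "dz": .., "yaw": ..}, ...]. A call has 1 to 20 rows; each row shifts and turns the commanded pose from where the row before left it; what a row does not reach is not made up. A row lasts 1/10 s, in which the tool goes at most 50 mm and 8.59 degrees, less where a joint would pass 70% of its speed; a pose out of reach is approached as far as the arm can. A call with a gripper value outside its range is refused whole. "gripper" is the finger opening in m, from 0 to 0.0951, set as the call begins (left out, the last holds). The fingers move at their own pace and stop on an object; the grip force is fixed at half the most. Time passes only in rows, so rows that do not move let the fingers close. It gives the time, the measured TCP pose, the force, the opening and the grip force at its end, in the units of the state.
- state(): the state, without advancing time (a new reading comes with each control period).
- read_camera(name): name is "scene" or "top" or "wrist"; returns a dict with "color" (480x640x3 uint8, red, green, blue), "range_z" (480x640 float32, mm along the optical axis (not along the pixel's ray), 0 where there is no reading), "fx", "fy", "cx", "cy" (pixels), "extrinsics" (4x4, takes a point from camera to world coordinates). Camera axes: x right, y up, looking along -z (the intrinsics and any distortion apply to the point x, -y, -z); pixel columns grow to the right and rows downward; lengths in mm; the calibration is good to about 2 mm. A picture is of the moment at which its call begins.
- job_done(): hands the job in; it is judged then, once.
The state is a dict: "t": time; "joints": joint angles; "qvel": joint speeds; "tau": joint torques, N m; "eef_pos": TCP position; "tcp_rot": TCP orientation; "ft_force": force on the tool from outside, world axes, zero at the start; "moment": the same for the moment, N m; "opening": opening from 0.0 (shut) to 1.0 (fully open); "grip_force": force on a finger pad.
Only numpy, scipy, OpenCV 4.12 (cv2) and the standard library are available. Lean on these libraries where they do the work, as an engineer would, in place of code of your own. Each camera call takes 0.05 s, during which the arm holds its last target. There are 200 camera calls.

## Task

First put the square steel block that stands on the drilled plate back into its own storage holder, the one whose label shows its foot and whose pocket it just fits, fully down and let go. Then slide the plate straight out along the riser, flat on it, until its outer end is level with the gauge's pointer; it would tip over there, so hold it down level by its grip and finish while still holding it. Leave everything else where it is.

Things in the scene. Friction and masses are not known exactly. Their poses are not given: they have to be found in the camera images.
- block_centre (a point): centre of the loose square steel setting block, 30 x 30 mm and 60 mm tall, about 0.25 kg, standing upright on the plate; axes along its sides, z up. At the start its foot is at least 25 mm from the plate's grip.
- block: the same block; origin at the centre of its foot (30 mm below its centre)
- slot_mid (a point): mouth centre of the block's own pocket, 34 x 34 mm, 20 mm deep, in a fixed wooden holder 66 mm wide (y), 30 mm tall, reaching in x from +33 to -77 mm; axes along the pocket's sides. The white label with the printed outline of the block's foot lies on top, centred at x -55 mm. The seated block's centre is 10 mm above this point. Three holders stand in a row along y, in any order.
- slot_small (a point): mouth of the pocket (24 x 24 mm) of the holder for the small block, which is in it; otherwise like slot_mid
- slot_large (a point): mouth of the pocket (44 x 44 mm) of the holder for a larger block, empty; otherwise like slot_mid. Not the place for this block.
- plate_grip (a point): centre of the steel grip block on the plate's inner (tail) end: 24 mm across the plate (x), 40 mm along it (y), rising 36 mm above the plate's upper face; this point lies 18 mm above that face. y points along the plate to its outer end, z up.
- plate_end (a point): middle of the upper edge of the plate's outer end, 270 mm along y from the grip's centre; same axes
- plate: loose drilled aluminium plate, 90 mm wide (x), 300 mm long (y), 10 mm thick, 0.4 to 0.7 kg, lying on the riser, its outer end overhanging by 90 to 120 mm; origin at the centre of its underside. Stable at the start, it tips by itself once the overhang passes about 160 mm; the pointer stands at an overhang of 190 to 215 mm.
- riser_edge (a point): middle of the outer upper edge of the fixed riser (a low steel stand 140 mm wide in x, 220 mm long in y, smooth top 60 mm above the bench, friction with the plate about 0.3); y points outward, the way the plate is to slide; z up. The riser reaches from this edge 220 mm towards -y.
- riser: the same fixed riser; origin under its centre, on the bench, same axes
- pointer (a point): tip of the fixed gauge's pointer, a white horizontal blade 4 mm thick on a post beside the overhang, on the +x side of the plate's path; its tip is about 13 mm to the side of the plate and 22 mm above the plate's upper face. Axes as the riser's; the plate's outer end must come level with it in y.
- small_block_centre (a point): centre of a smaller steel block, 20 x 20 x 50 mm tall, in its own holder; leave it
- film_roll: roll of wrapping film standing upright, 84 mm across, 130 mm tall; origin at its foot; leave it
- tape_roll: tape roll lying flat, 100 mm across, 48 mm tall; origin at its foot; leave it
- brush: brush lying on the bench; leave it
- tag0: drilled metal tag 60 x 60 x 4 mm lying on the bench; leave it
- tag1: another such tag; leave it
- wrench: wrench lying on the bench; leave it
There are look-alikes about, which are no part of the job. What is shaped like the part that bears slot_mid but blue or red is not meant.

How it is judged (in metres and radians):
On the way, in this order (a step that is already met when the one before it is completed fails the run):
1. the block is home in its own pocket, fully down and let go, with the plate not yet slid out (horizontal distance between block_centre and slot_mid below 0.006 m and z of block_centre in the frame of slot_mid below 0.016 m and angle between block_centre's own z axis and vertical below 0.08 rad and contact force between block and the fingers below 0.2 N and distance of plate_end from where it was at the start of the episode below 0.03 m), for 0.2 s.
2. the plate's outer end is level with the pointer and the plate is held level (y of plate_end in the frame of pointer between -0.006 and 0.006 m and x of plate_grip in the frame of riser_edge between -0.025 and 0.025 m and angle between the y axis of plate_end and the y axis of riser_edge, either way round below 0.1 rad and angle between plate_end's own z axis and vertical below 0.04 rad and contact force between plate and the fingers above 0.5 N and contact force between plate and riser above 0.3 N), for 0.2 s.
At the end, for the whole second after the job is handed in: Block in its own pocket (within 6 mm, on its floor, released); plate end within 6 mm of the pointer along the riser, plate on the riser, within 0.1 rad of straight and 0.04 rad of level, its grip within 25 mm of the middle line, held by the fingers (all of step 2 and horizontal distance between block_centre and slot_mid below 0.006 m and z of block_centre in the frame of slot_mid below 0.016 m and angle between block_centre's own z axis and vertical below 0.08 rad and contact force between block and the fingers below 0.2 N); the arm keeps its last pose, push and grip.
It fails at once if the plate tips (angle between plate_end's own z axis and vertical above 0.12 rad).
It fails at once if the plate is lifted off the riser rather than slid (z of plate in the frame of riser_edge above 0.02 m).
It fails at once if a bystander is disturbed (moved more than 30 mm) (distance of any of small_block_centre, film_roll, tape_roll, brush, tag0, tag1, wrench from where it was at the start of the episode above 0.03 m).
It also fails if it takes over 54 s, if anything falls off the work surface, if the arm or the gripper's body presses on something with over 40 N, if the wrist force passes 120 N, or if a joint passes its speed limit or range.

## Working session

There is one attempt and no reset: what is moved stays moved. The work goes in short steps, Python scripts to look and compute and a tool call to move; the robot and the scene stay as the last step left them, time stands still between calls to the robot, and variables do not carry over. Pictures are saved under pics/ and viewed, at most 10 in all, crops included, and the job is handed in when it is done.

Besides the shell and the picture viewer there is one more tool, called as name(argument=value, ...), one argument or row to a line, values as JSON. arm_command: Moves the arm, as the interface text tells. Its arguments: {"type":"object","properties":{"deltas":{"type":"array"},"gripper":{"type":"number"}},"required":["deltas"]}

```bash
mkdir -p pics
cat > h.py <<'E'
import numpy as np, cv2, pickle
from cell import state, read_camera, job_done
def grab(n):
    c=read_camera(n); pickle.dump(c,open(f'{n}.pkl','wb')); return c
def load(n): return pickle.load(open(f'{n}.pkl','rb'))
def P(c,u,v,z=None):
    # world point of pixel from depth, or on plane z
    E=np.array(c['extrinsics']); d=np.array([(u-c['cx'])/c['fx'],-(v-c['cy'])/c['fy'],-1.0])
    if z is None:
        return (E@np.r_[d*c['range_z'][int(v),int(u)],1])[:3]
    w=E[:3,:3]@d; return E[:3,3]+w*(z-E[2,3])/w[2]
def save(img,n): cv2.imwrite(f'pics/{n}.png',cv2.cvtColor(img,cv2.COLOR_RGB2BGR))
def cloud(c):
    v,u=np.mgrid[:480,:640]; r=c['range_z']
    p=np.stack([(u-c['cx'])/c['fx']*r,-(v-c['cy'])/c['fy']*r,-r,np.ones_like(r)],-1)
    w=(p@np.array(c['extrinsics']).T)[...,:3]; w[r==0]=np.nan; return w
E
python3 - <<'E'
from h import *
for n in('top','scene'):
    c=grab(n); save(c['color'],n); print(n,[k for k in c],np.round(c['extrinsics'],3).tolist(),c['fx'])
print(state())
E
```

```text
top ['color', 'range_z', 'fx', 'fy', 'cx', 'cy', 'extrinsics'] [[-0.021, 0.994, -0.104, 366.258], [-1.0, -0.02, 0.008, 11.984], [0.006, 0.104, 0.995, 1617.911], [0.0, 0.0, 0.0, 1.0]] 608.9514681495793
scene ['color', 'range_z', 'fx', 'fy', 'cx', 'cy', 'extrinsics'] [[0.78, -0.366, 0.507, 1200.321], [0.626, 0.441, -0.644, -856.876], [0.012, 0.819, 0.573, 845.586], [0.0, 0.0, 0.0, 1.0]] 528.4998592976798
{'t': 0.1, 'joints': array([-1.42264159e+00,  4.91501318e-01,  1.55940324e+00,  3.69540489e-06,
        1.09173686e+00, -1.05585815e-01]), 'qvel': array([-0.00020568, -0.00097536, -0.00187227,  0.00046452,  0.00130477,
        0.00070256]), 'tau': array([ 2.75629260e-03, -6.13626480e+01, -2.58603859e+01,  6.94394507e-02,
        4.70408262e-02, -5.53599909e-05]), 'eef_pos': array([ 156.89144569, -604.76850478,  233.11384515]), 'tcp_rot': array([-3.14055007e+00, -1.13788549e-04,  2.53738783e-01]), 'ft_force': array([-0.10986187, -0.39728854,  0.60412952]), 'moment': array([0.01110588, 0.00108227, 0.03580026]), 'grip_force': 0.0, 'opening': 1.0016224749384022}
```

View pics/top.png

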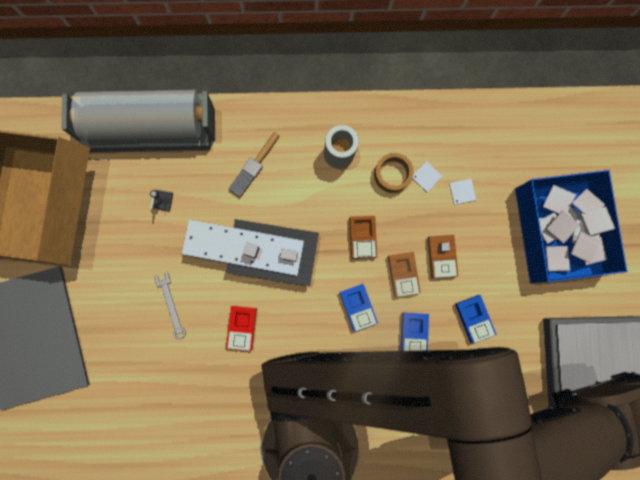

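View pics/scene.png

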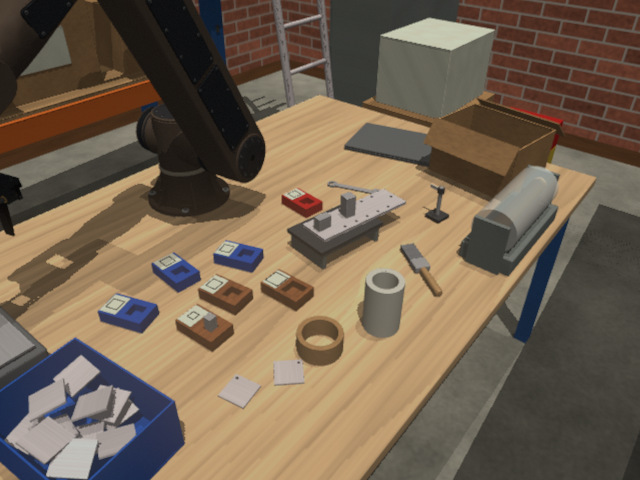

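The top view shows the plate from (190,240) to (305,258), the block at (250,252), the grip at (288,257) and the gauge at (158,200). The brown holders are at (363,238), (403,275) and (443,257, holding the small block). Blue and red ones are look-alikes. I'll crop in on the candidates.

Run:
```python
from h import *
c=load('top'); im=c['color']
a=cv2.resize(im[205:310,335:470],None,fx=5.9,fy=5.6,interpolation=cv2.INTER_CUBIC)
save(a[:600,:800],'holders')
b=cv2.resize(im[180:300,145:325],None,fx=4.44,fy=4.44,interpolation=cv2.INTER_CUBIC)
save(b[:600,:800],'plate')
```

```text
(no output)
```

View pics/holders.png

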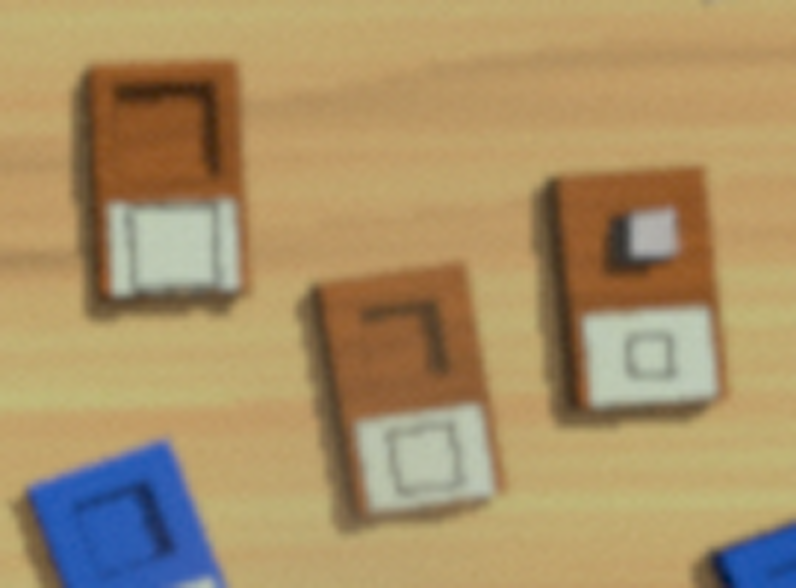

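View pics/plate.png

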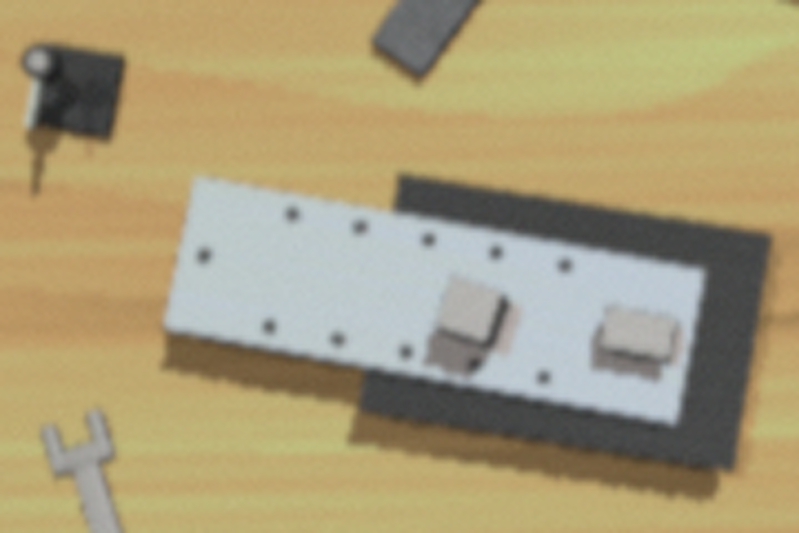

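Outlines: left (363,238) shows a large foot, middle (403,275) a 30 mm square, right (443,257) the small one. The middle holder is slot_mid. The pointer blade runs to its tip at about (151,209). Next, measuring.

Run:
```python
from h import *
c=load('top'); w=cloud(c)
def box(name,u0,u1,v0,v1,z0,z1):
    s=w[v0:v1,u0:u1].reshape(-1,3); s=s[(s[:,2]>z0)&(s[:,2]<z1)]
    r=cv2.minAreaRect(s[:,:2].astype(np.float32)); print(name,len(s),'z',np.round(np.median(s[:,2]),1),'c',np.round(r[0],1),'sz',np.round(r[1],1),'ang',round(r[2],2), 'mean',np.round(s[:,:2].mean(0),1))
    return s
box('bench',300,330,90,110,-20,20)
box('plate',175,325,210,295,64,80)
box('riser',215,325,210,295,50,64)
box('block',235,265,235,270,122,140)
box('grip',275,302,240,270,98,115)
box('hmid',385,425,245,302,22,40)
box('hlarge',345,380,210,262,22,40)
box('hsmall',425,462,230,282,22,40)
box('ptr',140,178,185,225,83,100)
s=box('ptrall',140,178,185,225,30,200)
print(np.round(w[196:214,148:160,2]).tolist())
# by colour
im=c['color'][195:212,146:162].astype(int).min(2); print(im)
```

```text
bench 536 z -0.3 c [920.7 -33.5] sz [79.9 52.3] ang 88.52 mean [920.9 -33.5]
plate 3931 z 69.9 c [510.9 144.9] sz [336.2 139. ] ang 79.64 mean [513.7 159.7]
riser 1931 z 59.8 c [504.9 107.8] sz [262.3 140.6] ang 79.68 mean [498.3  69.5]
block 153 z 129.6 c [502.6 136.6] sz [29.6 30.1] ang 70.35 mean [502.5 136.5]
grip 155 z 106.3 c [490.1  44.3] sz [39.9 24.4] ang 78.29 mean [489.4  44.3]
hmid 901 z 30.4 c [ 439.2 -256.1] sz [110.2  67.1] ang 7.82 mean [ 434.8 -256.6]
hlarge 781 z 30.2 c [ 540.1 -152.2] sz [110.6  67. ] ang 1.34 mean [ 532.4 -151.9]
hsmall 977 z 30.7 c [ 484.4 -359.8] sz [110.3  68.7] ang 2.92 mean [ 482.4 -359. ]
ptr 49 z 96.4 c [639.5 381. ] sz [46.  20.2] ang 2.15 mean [641.5 382.7]
ptrall 107 z 97.1 c [638.9 380.9] sz [47.2 20.2] ang 2.15 mean [644.5 381.4]
[[6.0, -5.0, 99.0, 102.0, 104.0, 104.0, 103.0, 104.0, 98.0, 97.0, 83.0, 61.0], [-2.0, -0.0, 5.0, 103.0, 96.0, 102.0, 98.0, 101.0, 101.0, 88.0, 65.0, 61.0], [-5.0, -2.0, 4.0, -4.0, 97.0, 97.0, 96.0, 97.0, 88.0, 68.0, 65.0, 59.0], [-1.0, 3.0, 5.0, 6.0, 98.0, 98.0, 89.0, 15.0, 18.0, 61.0, 55.0, 53.0], [-0.0, 2.0,
[... 1409 characters left out ...]
  66  66  62  47  43  38  46]
 [103 106 106 106 119 152 165 125  82  67  62  51  44  43  42  41]
 [106 104 106 106 120 155 160 115  67  56  53  44  39  37  43  48]
 [107 106 108 106 126 156 149  99  56  43  41  38  39  45  52  60]
 [107 107 106 111 133 160 134  85  53  40  37  39  40  52  63  66]
 [109 108 107 114 144 163 125  75  42  37  38  38  42  58  68  65]
 [108 108 109 115 144 156 116  65  39  39  37  38  43  55  62  65]
 [106 105 108 111 128 131  94  56  46  47  43  39  39  51  57  57]
 [108 109 107 108 104  94  71  59  55  52  49  50  48  58  58  55]
 [107 110 109 106  95  74  64  60  64  56  59  60  69  81  83  68]
 [111 109 109 109  95  74  64  64  61  63  61  70  85 101  98  95]]
```

arm_command(
  deltas=[
    {"dx": 0.019, "dy": 0.022, "dz": 0.002, "yaw": 3.5},
    {"dx": 0.019, "dy": 0.022, "dz": 0.002, "yaw": 3.5},
    {"dx": 0.019, "dy": 0.022, "dz": 0.002, "yaw": 3.5},
    {"dx": 0.019, "dy": 0.022, "dz": 0.002, "yaw": 3.5},
    {"dx": 0.019, "dy": 0.022, "dz": 0.002, "yaw": 3.5},
    {"dx": 0.019, "dy": 0.022, "dz": 0.002, "yaw": 3.5},
    {"dx": 0.019, "dy": 0.022, "dz": 0.002, "yaw": 3.5},
    {"dx": 0.019, "dy": 0.022, "dz": 0.002, "yaw": 3.5},
    {"dx": 0.019, "dy": 0.022, "dz": 0.002, "yaw": 3.5},
    {"dx": 0.019, "dy": 0.022, "dz": 0.002, "yaw": 3.5},
    {"dx": 0.019, "dy": 0.022, "dz": 0.002, "yaw": 3.5},
    {"dx": 0.019, "dy": 0.022, "dz": 0.002, "yaw": 3.5},
    {"dx": 0.019, "dy": 0.022, "dz": 0.002, "yaw": 3.5},
    {"dx": 0.019, "dy": 0.022, "dz": 0.002, "yaw": 3.5},
    {"dx": 0.019, "dy": 0.022, "dz": 0.002, "yaw": 3.5},
    {"dx": 0.019, "dy": 0.022, "dz": 0.002, "yaw": 3.5},
    {},
    {},
  ],
)

```text
$.deltas[16]: bad value
```

Run:
```python
from h import *
c=grab('wrist'); save(c['color'],'wrist1'); s=state(); print(s['eef_pos'],np.degrees(s['tcp_rot']),s['t'],np.round(c['extrinsics'],3).tolist(),c['fx'])
w=cloud(c); m=(w[...,2]>24)&(w[...,2]<38); print(m.sum())
cam=load('top'); print('ptr tip top cam',P(cam,150.4,207.5,94), P(cam,152,198,94))
```

```text
[ 156.9129282  -604.83077819  233.20442745] [-1.79954299e+02 -5.94815707e-03  1.45392761e+01] 0.15 [[0.251, 0.934, 0.253, 228.918], [-0.968, 0.243, 0.065, -586.384], [-0.001, -0.262, 0.965, 384.183], [0.0, 0.0, 0.0, 1.0]] 392.43349490295344
3959
ptr tip top cam [618.04286339 390.1158591   94.        ] [642.28350428 386.20456248  94.        ]
```

View pics/wrist1.png

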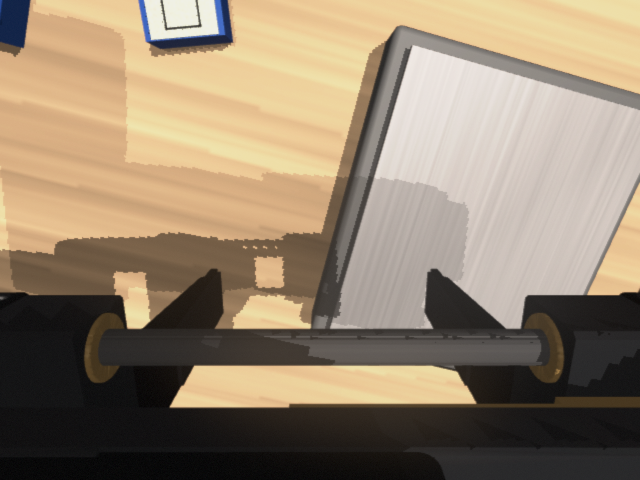

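arm_command(
  deltas=[
    {"dx": 0.018, "dy": 0.017, "dz": 0.003, "yaw": 3.5},
    {"dx": 0.018, "dy": 0.017, "dz": 0.003, "yaw": 3.5},
    {"dx": 0.018, "dy": 0.017, "dz": 0.003, "yaw": 3.5},
    {"dx": 0.018, "dy": 0.017, "dz": 0.003, "yaw": 3.5},
    {"dx": 0.018, "dy": 0.017, "dz": 0.003, "yaw": 3.5},
    {"dx": 0.018, "dy": 0.017, "dz": 0.003, "yaw": 3.5},
    {"dx": 0.018, "dy": 0.017, "dz": 0.003, "yaw": 3.5},
    {"dx": 0.018, "dy": 0.017, "dz": 0.003, "yaw": 3.5},
    {"dx": 0.018, "dy": 0.017, "dz": 0.003, "yaw": 3.5},
    {"dx": 0.018, "dy": 0.017, "dz": 0.003, "yaw": 3.5},
    {"dx": 0.018, "dy": 0.017, "dz": 0.003, "yaw": 3.5},
    {"dx": 0.018, "dy": 0.017, "dz": 0.003, "yaw": 3.5},
    {"dx": 0.018, "dy": 0.017, "dz": 0.003, "yaw": 3.5},
    {"dx": 0.018, "dy": 0.017, "dz": 0.003, "yaw": 3.5},
    {"dx": 0.018, "dy": 0.017, "dz": 0.003, "yaw": 3.5},
    {"dx": 0.018, "dy": 0.017, "dz": 0.003, "yaw": 3.5},
    {"dx": 0},
    {"dx": 0},
  ],
)

```text
$.deltas[16]: bad value
```

Run:
```python
from h import *
c=grab('wrist'); save(c['color'],'wrist2'); s=state(); print(s['eef_pos'],np.degrees(s['tcp_rot']),s['t'],s['ft_force'])
```

```text
[ 156.93425879 -604.87392595  233.34996228] [-1.79970460e+02 -4.00043560e-03  1.45386872e+01] 0.2 [ 0.3904935  -0.05232327 -0.26655775]
```

View pics/wrist2.png

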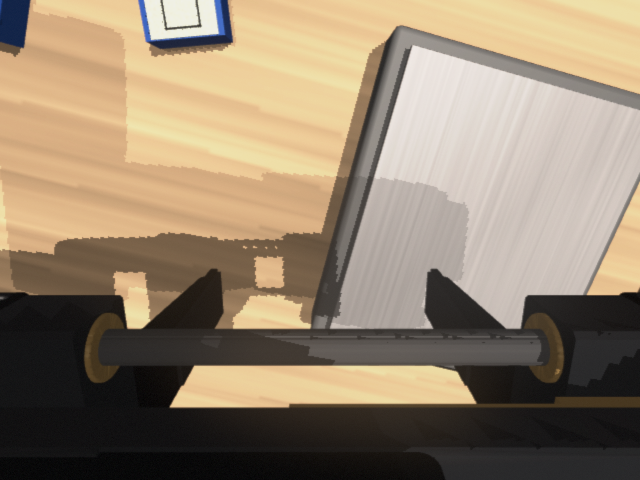

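The call was refused again, so the picture is unchanged. Every row needs all four keys.

arm_command(
  deltas=[
    {"dx": 0.018, "dy": 0.017, "dz": 0.003, "yaw": 3.5},
    {"dx": 0.018, "dy": 0.017, "dz": 0.003, "yaw": 3.5},
    {"dx": 0.018, "dy": 0.017, "dz": 0.003, "yaw": 3.5},
    {"dx": 0.018, "dy": 0.017, "dz": 0.003, "yaw": 3.5},
    {"dx": 0.018, "dy": 0.017, "dz": 0.003, "yaw": 3.5},
    {"dx": 0.018, "dy": 0.017, "dz": 0.003, "yaw": 3.5},
    {"dx": 0.018, "dy": 0.017, "dz": 0.003, "yaw": 3.5},
    {"dx": 0.018, "dy": 0.017, "dz": 0.003, "yaw": 3.5},
    {"dx": 0.018, "dy": 0.017, "dz": 0.003, "yaw": 3.5},
    {"dx": 0.018, "dy": 0.017, "dz": 0.003, "yaw": 3.5},
    {"dx": 0.018, "dy": 0.017, "dz": 0.003, "yaw": 3.5},
    {"dx": 0.018, "dy": 0.017, "dz": 0.003, "yaw": 3.5},
    {"dx": 0.018, "dy": 0.017, "dz": 0.003, "yaw": 3.5},
    {"dx": 0.018, "dy": 0.017, "dz": 0.003, "yaw": 3.5},
    {"dx": 0.018, "dy": 0.017, "dz": 0.003, "yaw": 3.5},
    {"dx": 0.018, "dy": 0.017, "dz": 0.003, "yaw": 3.5},
    {"dx": 0, "dy": 0, "dz": 0, "yaw": 0},
    {"dx": 0, "dy": 0, "dz": 0, "yaw": 0},
  ],
)

```text
t: 2.0
eef_pos: [445.0, -332.8, 281.5]
tcp_rot: [-3.141, 0.0, 1.231]
ft_force: [-0.5, 0.2, -0.7]
opening: 1.0
grip_force: 0.0
```

Run:
```python
from h import *
c=grab('wrist'); save(c['color'],'wrist3'); s=state(); print(s['eef_pos'],s['t'])
```

```text
[ 444.60669842 -333.17493304  281.46391475] 2.05
```

View pics/wrist3.png

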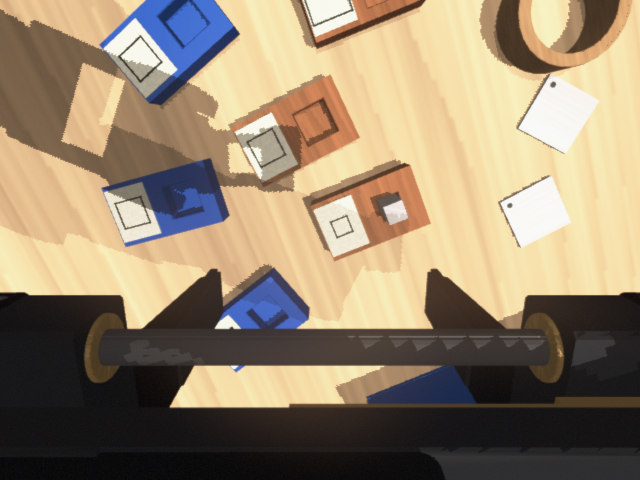

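The mid holder is at about (295,130): 30 mm outline at (266,147), pocket at about (316,121). The small block is at (391,208) and the pocket rim corners are visible. Measuring through depth.

Run:
```python
from h import *
c=load('wrist'); w=cloud(c); im=c['color'].astype(int)
s=w[70:190,225:365].reshape(-1,3); q=s[(s[:,2]>24)&(s[:,2]<38)]
r=cv2.minAreaRect(q[:,:2].astype(np.float32)); print('holder',np.median(q[:,2]),r)
f=s.copy(); f=s[(s[:,2]>4)&(s[:,2]<20)]; ctr=np.array([461,-253]); f=f[np.linalg.norm(f[:,:2]-ctr,axis=1)<30]
r=cv2.minAreaRect(f[:,:2].astype(np.float32)); print('floor',len(f),np.median(f[:,2]),r)
for uv in[(313,100),(338,122),(318,142),(293,118),(316,121)]: print(uv,np.round(P(c,*uv,30),1))
a=cv2.resize(c['color'][70:190,225:365],None,fx=5,fy=5,interpolation=cv2.INTER_CUBIC); save(a,'slot')
```

```text
holder 30.222949118449492 ((445.39434814453125, -281.35772705078125), (110.32818603515625, 114.9068603515625), 7.29108190536499)
floor 1172 10.054126831110466 ((464.1742858886719, -254.29946899414062), (34.1157341003418, 34.097900390625), 7.311548709869385)
(313, 100) [ 469.5 -234.3   30. ]
(338, 122) [ 485.8 -261.8   30. ]
(318, 142) [ 460.7 -273.3   30. ]
(293, 118) [ 445.3 -243.5   30. ]
(316, 121) [ 465.6 -253.7   30. ]
```

View pics/slot.png

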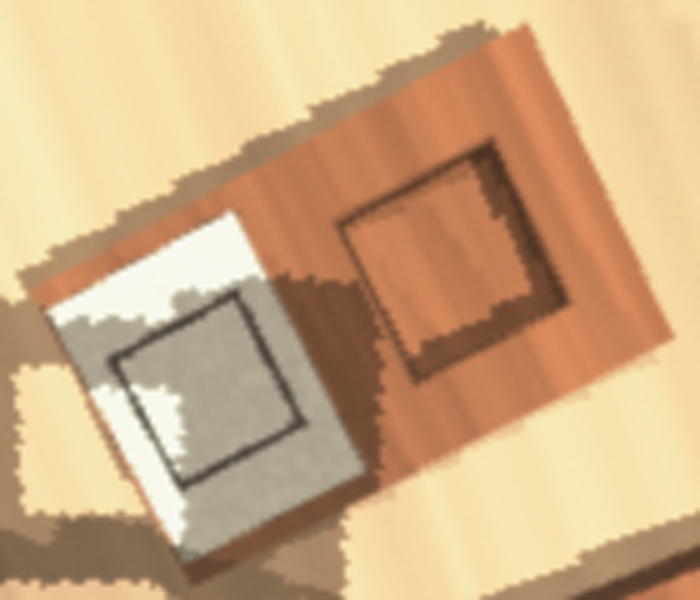

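Pocket corners in the crop average to (316,122). The floor fit gives a 34.1 mm square at (464.2,-254.3), yaw 7.3°, z 10. Next I view the block and grip from the same wrist geometry.

arm_command(
  deltas=[
    {"dx": 0.003, "dy": 0.032, "dz": 0, "yaw": 0},
    {"dx": 0.003, "dy": 0.032, "dz": 0, "yaw": 0},
    {"dx": 0.003, "dy": 0.032, "dz": 0, "yaw": 0},
    {"dx": 0.003, "dy": 0.032, "dz": 0, "yaw": 0},
    {"dx": 0.003, "dy": 0.032, "dz": 0, "yaw": 0},
    {"dx": 0.003, "dy": 0.032, "dz": 0, "yaw": 0},
    {"dx": 0.003, "dy": 0.032, "dz": 0, "yaw": 0},
    {"dx": 0.003, "dy": 0.032, "dz": 0, "yaw": 0},
    {"dx": 0.003, "dy": 0.032, "dz": 0, "yaw": 0},
    {"dx": 0.003, "dy": 0.032, "dz": 0, "yaw": 0},
    {"dx": 0.003, "dy": 0.032, "dz": 0, "yaw": 0},
    {"dx": 0, "dy": 0, "dz": 0, "yaw": 0},
    {"dx": 0, "dy": 0, "dz": 0, "yaw": 0},
  ],
)

```text
t: 3.35
eef_pos: [477.8, 18.6, 281.5]
tcp_rot: [-3.142, 0.0, 1.231]
ft_force: [0.6, -0.6, 0.2]
opening: 1.0
grip_force: 0.0
```

Run:
```python
from h import *
c=grab('wrist'); save(c['color'],'wrist4'); s=state(); print(s['eef_pos'],np.degrees(s['tcp_rot']),s['t'])
w=cloud(c)
def box(name,ctr,rad,z0,z1):
    s=w.reshape(-1,3); s=s[(s[:,2]>z0)&(s[:,2]<z1)&(np.hypot(s[:,0]-ctr[0],s[:,1]-ctr[1])<rad)]
    r=cv2.minAreaRect(s[:,:2].astype(np.float32)); print(name,len(s),np.median(s[:,2]),np.round(r[0],1),np.round(r[1],1),round(r[2],2))
box('block',(503,137),35,123,137); box('grip',(490,44),40,99,113)
s=w.reshape(-1,3); s=s[(abs(s[:,2]-70)<4)&(s[:,1]>100)]
s=s[abs((s[:,0]-490)*.984-(s[:,1]-44)*.179)<60]
d=np.array([.179,.984]); print('plate max along', np.sort((s[:,:2]-[490,44])@d)[-50::10])
```

```text
[477.85569511  18.15759694 281.55457226] [-1.79996877e+02  1.73134527e-02  7.04953358e+01] 3.4
block 1918 129.9157230247001 [506.3 136.2] [29.8 29.7] 70.47
grip 1377 105.96026057503582 [493.5  43.4] [40.2 24. ] 78.14
plate max along [153.57943947 153.97269906 154.29830116 154.82731399 155.24458722]
```

View pics/wrist4.png

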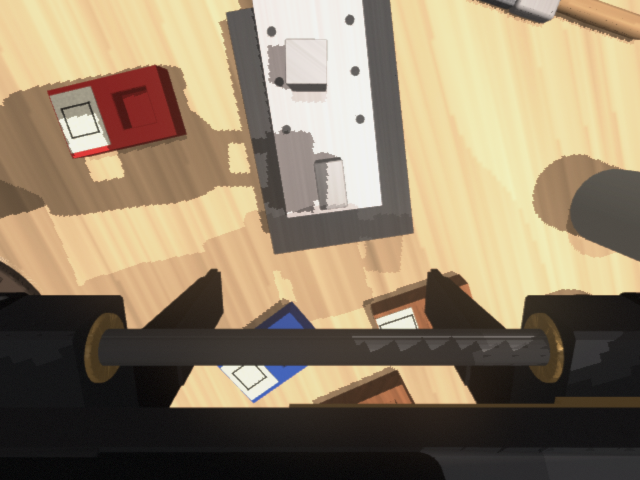

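The block is at (306,63) and the grip at (330,183). The wrist measurements agree with the top camera up to a constant +3.5 mm in x, so I take the mean of the two. Approaching the block.

arm_command(
  deltas=[
    {"dx": 0.0053, "dy": 0.0236, "dz": -0.015, "yaw": 0},
    {"dx": 0.0053, "dy": 0.0236, "dz": -0.015, "yaw": 0},
    {"dx": 0.0053, "dy": 0.0236, "dz": -0.015, "yaw": 0},
    {"dx": 0.0053, "dy": 0.0236, "dz": -0.015, "yaw": 0},
    {"dx": 0.0053, "dy": 0.0236, "dz": -0.015, "yaw": 0},
    {"dx": 0, "dy": 0, "dz": -0.018, "yaw": 0},
    {"dx": 0, "dy": 0, "dz": -0.018, "yaw": 0},
    {"dx": 0, "dy": 0, "dz": -0.018, "yaw": 0},
    {"dx": 0, "dy": 0, "dz": -0.018, "yaw": 0},
    {"dx": 0, "dy": 0, "dz": -0.0195, "yaw": 0},
    {"dx": 0, "dy": 0, "dz": 0, "yaw": 0},
    {"dx": 0, "dy": 0, "dz": 0, "yaw": 0},
  ],
  gripper=0.065,
)

```text
t: 4.6
eef_pos: [504.8, 136.0, 115.4]
tcp_rot: [-3.141, 0.0, 1.23]
ft_force: [0.4, 0.6, 0.4]
opening: 0.682
grip_force: 0.0
```

arm_command(
  deltas=[
    {"dx": 0, "dy": 0, "dz": 0, "yaw": 0},
    {"dx": 0, "dy": 0, "dz": 0, "yaw": 0},
    {"dx": 0, "dy": 0, "dz": 0, "yaw": 0},
    {"dx": 0, "dy": 0, "dz": 0, "yaw": 0},
    {"dx": 0, "dy": 0, "dz": 0, "yaw": 0},
    {"dx": 0, "dy": 0, "dz": 0, "yaw": 0},
    {"dx": 0, "dy": 0, "dz": 0, "yaw": 0},
    {"dx": 0, "dy": 0, "dz": 0, "yaw": 0},
  ],
  gripper=0.0,
)

```text
t: 5.4
eef_pos: [504.7, 137.1, 115.4]
tcp_rot: [3.141, -0.0, 1.231]
ft_force: [0.4, 0.4, 5.1]
opening: 0.314
grip_force: 30.0
```

arm_command(
  deltas=[
    {"dx": 0, "dy": 0, "dz": 0.005, "yaw": 0},
    {"dx": 0, "dy": 0, "dz": 0.015, "yaw": 0},
    {"dx": 0, "dy": 0, "dz": 0.02, "yaw": 0},
    {"dx": 0, "dy": 0, "dz": 0.02, "yaw": 0},
    {"dx": 0, "dy": 0, "dz": 0.02, "yaw": 0},
    {"dx": 0, "dy": 0, "dz": 0, "yaw": 0},
    {"dx": 0, "dy": 0, "dz": 0, "yaw": 0},
  ],
)

```text
t: 6.1
eef_pos: [504.0, 137.0, 194.7]
tcp_rot: [-3.141, 0.0, 1.231]
ft_force: [-0.2, -0.4, -3.1]
opening: 0.316
grip_force: 30.0
```

Run:
```python
from h import *
from scipy.spatial.transform import Rotation as R
c=grab('wrist'); s=state(); w=cloud(c); t=s['eef_pos']; print(t,s['ft_force'],s['t'],s['opening'])
Rt=R.from_euler('xyz',s['tcp_rot']).as_matrix()
l=(w.reshape(-1,3)-t)@Rt
m=(abs(l[:,0])<30)&(abs(l[:,1])<30)&(l[:,2]>-30)&(l[:,2]<55); l2=l[m]; print(m.sum())
v,u=np.where(m.reshape(480,640)); print(u.min(),u.max(),v.min(),v.max())
for a in range(-30,55,5):
    k=l2[(l2[:,2]>=a)&(l2[:,2]<a+5)]
    if len(k)>5: print(a,len(k),np.round([np.percentile(k[:,0],2),np.percentile(k[:,0],98),np.percentile(k[:,1],2),np.percentile(k[:,1],98)],1))
```

```text
[503.87016037 136.91131878 194.17534344] [ 2.00044505e-03 -3.84176149e-01 -3.14075294e+00] 6.15 0.314396000703272
7981
257 390 247 374
-30 373 [ -8.2  12.7 -21.5  23.6]
-25 382 [  4.4  12.7 -22.5  24.4]
-20 1956 [  0.4  14.9 -20.2  22.7]
-15 1965 [  0.1  15.5 -19.8  21.6]
-10 536 [ 10.8  15.7 -20.9  22.7]
-5 470 [ 10.8  15.6 -20.6  22.5]
0 455 [ 10.5  15.6 -20.   21.9]
5 364 [ 10.9  15.6 -19.   21.3]
10 322 [ 10.6  15.6 -17.6  19.5]
15 269 [ 10.8  15.5 -17.7  19.4]
20 225 [ 14.7  15.5 -13.2  15. ]
25 195 [ 14.8  15.6 -13.1  15.2]
30 185 [ 14.7  15.5 -13.3  15. ]
35 173 [ 14.7  15.5 -12.9  15.3]
40 111 [ 14.7  15.5 -13.2  15. ]
```

arm_command(
  deltas=[
    {"dx": -0.003, "dy": -0.0279, "dz": 0, "yaw": 1.92},
    {"dx": -0.003, "dy": -0.0279, "dz": 0, "yaw": 1.92},
    {"dx": -0.003, "dy": -0.0279, "dz": 0, "yaw": 1.92},
    {"dx": -0.003, "dy": -0.0279, "dz": 0, "yaw": 1.92},
    {"dx": -0.003, "dy": -0.0279, "dz": 0, "yaw": 1.92},
    {"dx": -0.003, "dy": -0.0279, "dz": 0, "yaw": 1.92},
    {"dx": -0.003, "dy": -0.0279, "dz": 0, "yaw": 1.92},
    {"dx": -0.003, "dy": -0.0279, "dz": 0, "yaw": 1.92},
    {"dx": -0.003, "dy": -0.0279, "dz": 0, "yaw": 1.92},
    {"dx": -0.003, "dy": -0.0279, "dz": 0, "yaw": 1.92},
    {"dx": -0.003, "dy": -0.0279, "dz": 0, "yaw": 1.92},
    {"dx": -0.003, "dy": -0.0279, "dz": 0, "yaw": 1.92},
    {"dx": -0.003, "dy": -0.0279, "dz": 0, "yaw": 1.92},
    {"dx": -0.003, "dy": -0.0279, "dz": 0, "yaw": 1.92},
    {"dx": 0, "dy": 0, "dz": -0.03, "yaw": 0},
    {"dx": 0, "dy": 0, "dz": -0.03, "yaw": 0},
    {"dx": 0, "dy": 0, "dz": -0.03, "yaw": 0},
    {"dx": 0, "dy": 0, "dz": -0.015, "yaw": 0},
    {"dx": 0, "dy": 0, "dz": 0, "yaw": 0},
    {"dx": 0, "dy": 0, "dz": 0, "yaw": 0},
  ],
)

```text
t: 8.15
eef_pos: [462.3, -253.4, 89.7]
tcp_rot: [-3.141, -0.001, 1.7]
ft_force: [0.2, -0.5, -1.5]
opening: 0.314
grip_force: 30.0
```

Run:
```python
from h import *
from scipy.spatial.transform import Rotation as R
c=grab('wrist'); s=state(); w=cloud(c); t=s['eef_pos']; print(t,s['ft_force'],s['t'],np.degrees(s['tcp_rot']))
save(cv2.resize(c['color'][200:350,220:420],None,fx=4,fy=4,interpolation=cv2.INTER_CUBIC),'hover')
Rt=R.from_euler('xyz',s['tcp_rot']).as_matrix(); zt=t[2]
l=(w.reshape(-1,3)-t)@Rt; wz=w.reshape(-1,3)[:,2]
k=l[(abs(wz-30)<4)&(abs(l[:,0])<90)&(abs(l[:,1])<100)]
r=cv2.minAreaRect(k[:,:2].astype(np.float32)); print('holder pts',len(k),k.min(0),k.max(0),r)
f=l[(abs(wz-10)<6)&(abs(l[:,0])<30)&(abs(l[:,1])<30)]; print('floor',len(f)); 
if len(f)>10: print(np.percentile(f,[1,50,99],axis=0))
```

```text
[ 462.54580582 -253.6327986    90.36432535] [ 0.25888809 -0.32623414 -3.07021862] 8.2 [ 1.79997245e+02 -1.10462493e-03  9.74241794e+01]
holder pts 21639 [-89.98677821 -75.54001746  56.81221504] [89.93304307 99.96056496 64.35446288] ((-2.9975624084472656, 28.801551818847656), (199.1205596923828, 156.77903747558594), 62.98892593383789)
floor 640
[[  3.09986561 -15.17407812  76.1907116 ]
 [  7.58990034   2.58217034  80.32894167]
 [ 11.04757394  18.85259564  81.78979152]]
```

View pics/hover.png

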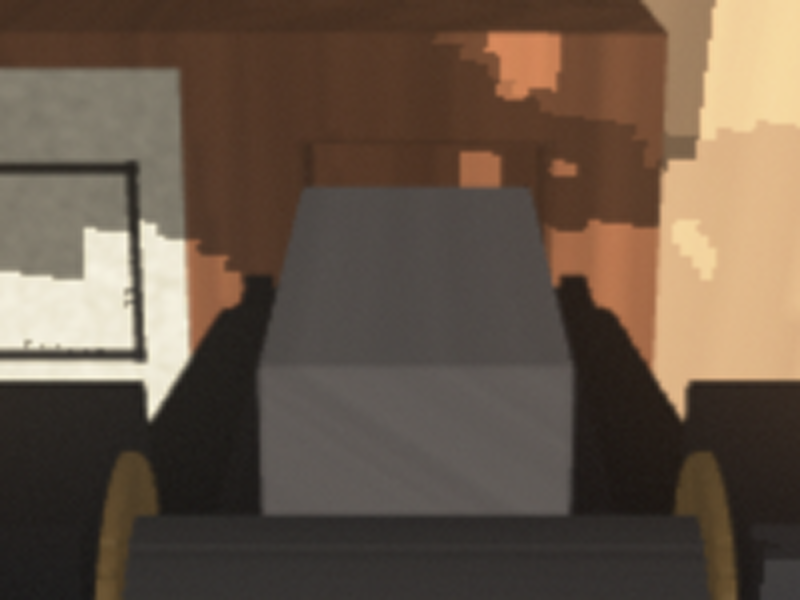

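The block hovers with the pocket rim just ahead of it. The block's foot is centred at u≈416 and the rim at u≈425, about 1 mm off in +x. I'll correct that and lower slowly.

arm_command(
  deltas=[
    {"dx": 0.0009, "dy": 0, "dz": -0.006, "yaw": 0},
    {"dx": 0, "dy": 0, "dz": -0.006, "yaw": 0},
    {"dx": 0, "dy": 0, "dz": -0.004, "yaw": 0},
    {"dx": 0, "dy": 0, "dz": -0.002, "yaw": 0},
    {"dx": 0, "dy": 0, "dz": -0.002, "yaw": 0},
    {"dx": 0, "dy": 0, "dz": -0.001, "yaw": 0},
    {"dx": 0, "dy": 0, "dz": 0, "yaw": 0},
  ],
)

```text
t: 8.9
eef_pos: [463.3, -253.6, 69.1]
tcp_rot: [3.142, -0.0, 1.7]
ft_force: [0.3, -1.0, -3.1]
opening: 0.313
grip_force: 30.0
```

Foot at about z 24, inside the pocket, with no contact force. Continuing down.

arm_command(
  deltas=[
    {"dx": 0, "dy": 0, "dz": -0.004, "yaw": 0},
    {"dx": 0, "dy": 0, "dz": -0.004, "yaw": 0},
    {"dx": 0, "dy": 0, "dz": -0.003, "yaw": 0},
    {"dx": 0, "dy": 0, "dz": -0.0015, "yaw": 0},
    {"dx": 0, "dy": 0, "dz": -0.001, "yaw": 0},
    {"dx": 0, "dy": 0, "dz": 0, "yaw": 0},
    {"dx": 0, "dy": 0, "dz": 0, "yaw": 0},
  ],
)

```text
t: 9.6
eef_pos: [463.4, -253.6, 55.7]
tcp_rot: [3.141, 0.0, 1.7]
ft_force: [0.4, -0.6, -2.7]
opening: 0.317
grip_force: 30.0
```

arm_command(
  deltas=[
    {"dx": 0, "dy": 0, "dz": 0, "yaw": 0},
    {"dx": 0, "dy": 0, "dz": 0, "yaw": 0},
    {"dx": 0, "dy": 0, "dz": 0, "yaw": 0},
    {"dx": 0, "dy": 0, "dz": 0, "yaw": 0},
    {"dx": 0, "dy": 0, "dz": 0, "yaw": 0},
    {"dx": 0, "dy": 0, "dz": 0.01, "yaw": 0},
    {"dx": 0, "dy": 0, "dz": 0.02, "yaw": 0},
    {"dx": 0, "dy": 0, "dz": 0.03, "yaw": 0},
    {"dx": 0, "dy": 0, "dz": 0.04, "yaw": 0},
    {"dx": 0, "dy": 0, "dz": 0.04, "yaw": 0},
    {"dx": 0, "dy": 0.01, "dz": 0, "yaw": 0},
    {"dx": 0, "dy": 0, "dz": 0, "yaw": 0},
  ],
  gripper=0.06,
)

```text
t: 10.8
eef_pos: [463.2, -242.8, 196.7]
tcp_rot: [3.14, 0.001, 1.701]
ft_force: [-0.2, -0.1, 0.5]
opening: 0.635
grip_force: 0.0
```

Run:
```python
from h import *
s=state(); print(s['eef_pos'],s['t'])
c=grab('wrist'); w=cloud(c).reshape(-1,3)
k=w[(np.hypot(w[:,0]-463,w[:,1]+254)<28)&(w[:,2]>50)&(w[:,2]<90)]
print(len(k)); 
if len(k): print(np.percentile(k,[2,50,98],axis=0))
c=grab('top'); w=cloud(c)
def box(name,u0,u1,v0,v1,z0,z1):
    s=w[v0:v1,u0:u1].reshape(-1,3); s=s[(s[:,2]>z0)&(s[:,2]<z1)]
    if len(s)<5: print(name,len(s)); return
    r=cv2.minAreaRect(s[:,:2].astype(np.float32)); print(name,len(s),np.median(s[:,2]),np.round(r[0],1),np.round(r[1],1),round(r[2],2))
box('grip',275,302,240,270,98,115); box('block',385,425,245,302,63,78)
# plate: white mask -> rect on z=70
im=c['color'].astype(int); m=np.zeros((480,640),np.uint8); sub=im[205:290,175:325]
m[205:290,175:325]=((sub.min(2)>150)&(w[205:290,175:325,2]>60)).astype(np.uint8)
cs,_=cv2.findContours(m,cv2.RETR_EXTERNAL,cv2.CHAIN_APPROX_NONE); k=max(cs,key=cv2.contourArea)[:,0]
p=np.array([P(c,u,v,70)[:2] for u,v in k],np.float32); print('plate',cv2.minAreaRect(p))
d=w[205:295,215:325].reshape(-1,3); d=d[(d[:,2]>56)&(d[:,2]<63)]; print('riser',cv2.minAreaRect(d[:,:2].astype(np.float32)))
```

```text
[ 463.23283624 -242.82279588  196.73013748] 10.8
1787
[[ 449.43488786 -268.33749159   52.53509656]
 [ 463.90522964 -251.39808392   69.89892026]
 [ 478.43809551 -237.75214398   71.31934901]]
grip 152 106.47989491510737 [489.9  44.1] [39.6 24.2] 78.01
block 0
plate ((515.4275512695312, 161.5108184814453), (299.4236755371094, 89.27094268798828), 78.39842987060547)
riser ((504.74664306640625, 108.05786895751953), (262.7215576171875, 140.0725860595703), 79.70478057861328)
```

The block is seated, with its top at z 69.9 against the expected 70. Now the grip.

arm_command(
  deltas=[
    {"dx": 0.0028, "dy": 0.0287, "dz": 0, "yaw": -1.92},
    {"dx": 0.0028, "dy": 0.0287, "dz": 0, "yaw": -1.92},
    {"dx": 0.0028, "dy": 0.0287, "dz": 0, "yaw": -1.92},
    {"dx": 0.0028, "dy": 0.0287, "dz": 0, "yaw": -1.92},
    {"dx": 0.0028, "dy": 0.0287, "dz": 0, "yaw": -1.92},
    {"dx": 0.0028, "dy": 0.0287, "dz": 0, "yaw": -1.92},
    {"dx": 0.0028, "dy": 0.0287, "dz": 0, "yaw": -1.92},
    {"dx": 0.0028, "dy": 0.0287, "dz": 0, "yaw": -1.92},
    {"dx": 0.0028, "dy": 0.0287, "dz": 0, "yaw": -1.92},
    {"dx": 0.0028, "dy": 0.0287, "dz": 0, "yaw": -1.92},
    {"dx": 0, "dy": 0, "dz": -0.025, "yaw": 0},
    {"dx": 0, "dy": 0, "dz": -0.025, "yaw": 0},
    {"dx": 0, "dy": 0, "dz": -0.025, "yaw": 0},
    {"dx": 0, "dy": 0, "dz": -0.015, "yaw": 0},
    {"dx": 0, "dy": 0, "dz": -0.01, "yaw": 0},
    {"dx": 0, "dy": 0, "dz": 0, "yaw": 0},
    {"dx": 0, "dy": 0, "dz": 0, "yaw": 0},
  ],
)

```text
t: 12.6
eef_pos: [491.4, 43.3, 95.6]
tcp_rot: [-3.141, 0.0, 1.365]
ft_force: [-0.9, 0.1, 0.7]
opening: 0.632
grip_force: 0.0
```

arm_command(
  deltas=[
    {"dx": 0, "dy": 0, "dz": 0, "yaw": 0},
    {"dx": 0, "dy": 0, "dz": 0, "yaw": 0},
    {"dx": 0, "dy": 0, "dz": 0, "yaw": 0},
    {"dx": 0, "dy": 0, "dz": 0, "yaw": 0},
    {"dx": 0, "dy": 0, "dz": 0, "yaw": 0},
    {"dx": 0, "dy": 0, "dz": 0, "yaw": 0},
    {"dx": 0, "dy": 0, "dz": 0, "yaw": 0},
    {"dx": 0, "dy": 0, "dz": 0, "yaw": 0},
  ],
  gripper=0.0,
)

```text
t: 13.4
eef_pos: [491.6, 43.4, 95.9]
tcp_rot: [3.141, -0.0, 1.365]
ft_force: [1.6, -0.0, 3.8]
opening: 0.25
grip_force: 30.0
```

```bash
cat > m.py <<'E'
from h import *
def measure():
    c=grab('top'); w=cloud(c); im=c['color'].astype(int)
    a=np.radians(79.7); d=np.array([np.cos(a),np.sin(a)])
    # plate outer part: white mask
    m=np.zeros((480,640),np.uint8); sl=np.s_[205:290,120:245]
    m[sl]=((im[sl].min(2)>150)&(abs(w[sl][...,2]-70)<10)).astype(np.uint8)
    cs,_=cv2.findContours(m,cv2.RETR_EXTERNAL,cv2.CHAIN_APPROX_NONE); k=max(cs,key=cv2.contourArea)[:,0]
    p=np.array([P(c,u,v,70)[:2] for u,v in k],np.float32); r=cv2.minAreaRect(p); b=cv2.boxPoints(r)
    o=b[np.argsort(b@d)]; print('plate rect',r,'end mid',o[2:].mean(0),'end along',o[2:].mean(0)@d)
    # pointer blade: centroid of bright excess per row
    for z in(92,94):
        q=[]
        for v in range(199,207):
            row=im[v,146:158].min(1).astype(float); pk=row.argmax(); t=(row[pk]+105)/2; L=pk
            while row[L]>t: L-=1
            L=L+(t-row[L])/(row[L+1]-row[L]); t=(row[pk]+50)/2; R=pk
            while row[R]>t: R+=1
            R=R-(t-row[R])/(row[R-1]-row[R]); q.append(P(c,146+(L+R)/2,v,z)[:2]@d)
        print('pointer along',z,np.mean(q),np.std(q))
    g=w[225:275,235:305].reshape(-1,3); g=g[abs(g[:,2]-70)<3]; print('plate z',np.median(g[:,2]))
E
python3 -c "
from m import *
measure(); s=state(); print(s['t'],s['eef_pos'],s['ft_force'],s['opening'])"
```

```text
plate rect ((528.3438720703125, 228.62033081054688), (163.1786651611328, 89.08370971679688), 78.23725128173828) end mid [544.9766 308.4963] end along 400.96792855680263
pointer along 92 493.790924511217 0.1802332225871445
pointer along 94 493.2450051218511 0.17999699230499966
plate z 70.06301162204159
13.45 [491.6142259   43.39541959  95.8523918 ] [0.52154328 0.24378148 3.81870483] 0.2507057645193936
```

arm_command(
  deltas=[
    {"dx": 0, "dy": 0, "dz": -0.0005, "yaw": 0},
    {"dx": 0, "dy": 0, "dz": 0, "yaw": 0},
    {"dx": 0.0009, "dy": 0.0049, "dz": 0, "yaw": 0},
    {"dx": 0.0009, "dy": 0.0049, "dz": 0, "yaw": 0},
    {"dx": 0.0009, "dy": 0.0049, "dz": 0, "yaw": 0},
    {"dx": 0.0009, "dy": 0.0049, "dz": 0, "yaw": 0},
    {"dx": 0, "dy": 0, "dz": 0, "yaw": 0},
  ],
)

```text
t: 14.15
eef_pos: [495.3, 63.2, 95.8]
tcp_rot: [3.14, -0.0, 1.366]
ft_force: [-0.3, 0.2, 10.7]
opening: 0.25
grip_force: 30.0
```

arm_command(
  deltas=[
    {"dx": 0.0009, "dy": 0.0049, "dz": 0, "yaw": 0},
    {"dx": 0.0009, "dy": 0.0049, "dz": 0, "yaw": 0},
    {"dx": 0.0009, "dy": 0.0049, "dz": 0, "yaw": 0},
    {"dx": 0.0009, "dy": 0.0049, "dz": 0, "yaw": 0},
    {"dx": 0.0009, "dy": 0.0049, "dz": 0, "yaw": 0},
    {"dx": 0.0009, "dy": 0.0049, "dz": 0, "yaw": 0},
    {"dx": 0.0009, "dy": 0.0049, "dz": 0, "yaw": 0},
    {"dx": 0.0009, "dy": 0.0049, "dz": 0, "yaw": 0},
    {"dx": 0, "dy": 0, "dz": 0, "yaw": 0},
    {"dx": 0, "dy": 0, "dz": 0, "yaw": 0},
  ],
)

```text
t: 15.15
eef_pos: [502.5, 102.4, 95.8]
tcp_rot: [3.14, -0.0, 1.365]
ft_force: [0.2, 2.0, 10.5]
opening: 0.255
grip_force: 30.0
```

```bash
python3 -c "
from m import *
measure(); s=state(); print(s['t'],s['eef_pos'],s['ft_force'],s['opening'])"
```

```text
plate rect ((538.7169799804688, 286.0659484863281), (166.11880493164062, 88.59152221679688), 78.10786437988281) end mid [555.833   367.34268] end along 460.8071415324598
pointer along 92 493.7925294004932 0.16673395042481443
pointer along 94 493.2466079076114 0.16651541353361068
plate z 67.7597183477011
15.2 [502.48919642 102.43329755  95.8388098 ] [ 0.12324837  1.86266106 10.59043639] 0.2523555069472359
```

arm_command(
  deltas=[
    {"dx": 0.0007, "dy": 0.0039, "dz": 0, "yaw": 0},
    {"dx": 0.0007, "dy": 0.0039, "dz": 0, "yaw": 0},
    {"dx": 0.0007, "dy": 0.0039, "dz": 0, "yaw": 0},
    {"dx": 0.0007, "dy": 0.0039, "dz": 0, "yaw": 0},
    {"dx": 0.0007, "dy": 0.0039, "dz": 0, "yaw": 0},
    {"dx": 0.0007, "dy": 0.0039, "dz": 0, "yaw": 0},
    {"dx": 0.0007, "dy": 0.0039, "dz": 0, "yaw": 0},
    {"dx": 0.0007, "dy": 0.0039, "dz": 0, "yaw": 0},
    {"dx": 0, "dy": 0, "dz": 0, "yaw": 0},
    {"dx": 0, "dy": 0, "dz": 0, "yaw": 0},
  ],
)

```text
t: 16.2
eef_pos: [508.0, 133.5, 95.8]
tcp_rot: [3.14, -0.0, 1.365]
ft_force: [-0.6, -0.0, 11.0]
opening: 0.249
grip_force: 30.0
```

```bash
python3 -c "
from m import *
measure(); s=state(); print(s['t'],s['eef_pos'],s['ft_force'],s['opening'])
c=load('top'); print(c['color'][200:226,140:170].astype(int).min(2))
w=cloud(c); a=np.radians(79.7); d=np.array([np.cos(a),np.sin(a)])
k=w[205:290,120:300].reshape(-1,3); k=k[abs(k[:,2]-70)<12]; k=k[abs((k[:,:2]-[545,320])@[d[1],-d[0]])<35]
y=k[:,:2]@d
A=np.c_[y,np.ones(len(y))][y>300]; print('slope',np.linalg.lstsq(A,k[y>300][:,2],rcond=None)[0], 'max',np.percentile(y,[99,99.7,100]))
E=load('scene'); n=grab('scene'); w=cloud(n).reshape(-1,3); q=w[(abs((w[:,:2]-[545,320])@[d[1],-d[0]])<35)&(abs(w[:,2]-70)<12)]; y=q[:,:2]@d
print('scene end',np.percentile(y,[99,99.7,100]))
for v in(88,90,92,94,96): pass
b=w[(w[:,2]>86)&(w[:,2]<100)&(w[:,0]>612)&(w[:,0]<640)&(abs(w[:,1]-388)<25)]; print('scene blade',len(b),np.percentile(b[:,:2]@d,[2,50,98]),np.percentile(b[:,2],[2,50,98]))
"
```

```text
plate rect ((544.9183959960938, 320.56072998046875), (159.1318359375, 88.7448501586914), 78.13653564453125) end mid [561.2756  398.42715] end along 492.363831933048
pointer along 92 493.8414909409126 0.1444561546879213
pointer along 94 493.2955052745208 0.14426681713023667
plate z 67.77905898392419
16.25 [508.04575524 133.47579701  95.84494968] [ 0.23208937 -0.7842564  10.14612451] 0.25076218465888134
[[112 111 112 111 112 111 109 109 110 112 117 144 167 143  91  69  68  62
   52  47  52  48  49  51  54  57  53  54  54  56]
 [112 107 112 110 112 109 110 111 109 112 117 149 170 136  87  71  68  65
   50  42  44  48  52  52  56  55  53  55  54  57]
 [110 110 109 110 109 109 110 110 110 110 124 158 173 129  84  68  66  59
   48  42  42  43  50  55  54  54  58  53  54  58]
 [111 111 110 109 111 107 110 110 108 110 126 164 166 120  75  57  56  45
   41  43  45  53  60  62  56  55  57  58  59  59]
 [112 112 113 111 114 111 111 112 112 113 132 164 154 104  59  43  46  42
   39  45  54  64  66  63  56  56  61  61  65  64]
 [111 113 109 109 110 112 113 111 113 117 138 166 141  87  53  42  38 
[... 2085 characters left out ...]
103 105 105 109 137 184 193 194 197 198 195
  196 197 195 196 195 197 196 195 197 196 195 196]
 [107 104 108 104 107 105 106 102 106 107 114 151 186 195 197 197 195 197
  197 196 195 197 197 198 196 194 194 197 197 196]
 [109 110 107 105 105 110 108 108 106 111 124 165 193 197 196 197 197 196
  195 196 197 198 197 198 199 196 196 197 195 196]
 [110 109 109 108 109 107 109 108 110 109 129 174 193 197 198 196 198 194
  197 197 196 195 198 197 196 197 196 197 196 198]]
slope [-1.12826839e-03  7.05387457e+01] max [490.87729324 492.00689193 493.12064575]
scene end [716.47351059 719.3951098  935.85587955]
scene blade 21 [485.78375324 489.51523389 496.43387823] [86.94808321 93.54942894 98.6057447 ]
```

The plate end is at 492.4–493 mm along the riser and the pointer at about 493.5 mm. Slope is about −0.001, and the plate is held down with about 10 N. Handing in.

arm_command(
  deltas=[
    {"dx": 0, "dy": 0.0005, "dz": 0, "yaw": 0},
    {"dx": 0, "dy": 0, "dz": 0, "yaw": 0},
    {"dx": 0, "dy": 0, "dz": 0, "yaw": 0},
    {"dx": 0, "dy": 0, "dz": 0, "yaw": 0},
  ],
)

```text
t: 16.7
eef_pos: [508.0, 133.6, 95.8]
tcp_rot: [3.141, 0.0, 1.366]
ft_force: [0.0, -4.0, 11.4]
opening: 0.25
grip_force: 30.0
```

```bash
python3 -c "
from h import *
s=state(); print(s['eef_pos'],s['ft_force'],s['grip_force']); print(job_done())"
```

```text
[508.02119488 133.60153927  95.83966624] [ 0.02551101 -3.95580457 11.43243766] 29.96716618537903
the job is handed in; nothing more can be done
None
```

I handed the job in at about 17 s: the block is seated in its own pocket and released, and the plate is held level on the riser with its outer end measured about 1 mm short of the pointer; the hand-in returned no verdict.

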